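Put the missing post back in the drying stand

TASK

The round wooden drying stand has lost one of its three posts. Find the loose post that matches the two still in it (pale wood, full length) and lower it upright into the empty cup, right down to the bottom before you let go. Leave the short wooden post and the red-brown clay post standing where they are.

Things in the scene. Friction and masses are not known exactly. Their poses are not given: they have to be found in the camera images.
- socket (a point): Floor centre of the empty brown cup, one of 3 on a fixed dark disc (220 across, 12 thick), each 65 mm from its centre. Blind bore 42 wide, flaring from 24 mm up to 61 at the rim; floor 20, rim 62 above the bench; rim 72 across outside. z up, x outward from the disc's centre. The others hold fixed pale posts, 32 thick, tops 130 above the bench, at x -97.5, y +-56.3 mm in this frame.
- long_post: The matching loose post: pale wood, plain round, 32 mm in diameter, 110 mm long, 4 mm bevelled foot and top, two thin dark rings near the top; 50 to 100 g. It stands upright on the bench to the right of the stand. Origin: centre of its underside; z runs up along its axis to the top.
- short_post: A loose post of the same pale wood and diameter (32 mm) with the same rings, but only 65 mm long: not the one. Stands upright on the bench. Origin: centre of its underside, z up along it.
- clay_post: A loose post of red-brown clay with white rings, 32 mm in diameter, 110 mm long: not the one. Stands upright on the bench. Origin: centre of its underside, z up along it.
Things that resemble listed ones, but are neither listed nor needed, are in the scene too. What is shaped like the long_post but blue is not meant.

How it is judged:
By the outcome, as a careful person would: the job done as asked, in the order asked, and still so for the second after the job is handed in, with the robot touching nothing.
It also fails if it takes over 43 s, if anything falls off the work surface, if the arm or the gripper's body presses on something with over 40 N, if the wrist force passes 120 N, or if a joint passes its speed limit or range.

ROBOT

A 6-joint arm with a two-finger parallel gripper is mounted at the origin on a cart in front of the work surface, level with it; the furniture and walls round the work are solid. World frame = base frame: x ahead of the robot, y to its left, z up, the work surface at z = 0. Lengths are in m, angles in rad, forces in N, time in s.
With the tool pointing down it reaches from about 0.275 to 1 m from the base axis. Payload 8.4 kg.
Tool frame: the origin (TCP) lies midway between the tips of the shut fingers; the grasp point (between the pads) lies 19 mm behind it; z points along the fingers, y is the direction in which the jaws open and shut (so a half turn about z gives the same grasp; the last joint's range is limited). The gripper opens to 85 mm and grips with 20 to 120 N. Pads are 22 mm wide; open, the fingers measure 114 mm over their backs; the gripper's body (76 mm by 85 mm) begins 54 mm behind the grasp point. The pads swing forward as they close: fully open they stand 13 mm farther back than shut.
Start: joints at [1.159, 0.353, 1.633, -0, 1.155, -0.002], TCP at [0.249, 0.573, 0.231] pointing down, gripper open.
Joint ranges: [-2.63, 2.63], [-0.92, 2.1], [0.06, 2.66], [-1.3, 4.44], [0, 2.69], [-3.02, 3.02]. Speed limits (rad/s): [2.22, 2.22, 2.79, 3.14, 3.14, 3.14].

INTERFACE

Orientations are given as a 3x3 rotation matrix whose columns are the frame's x, y, z axes.
In Python, from station import manip gives the robot as it stands.
- The arm moves only by the tool send_rows, never from a script. Its argument "motion" is a list of rows, each an object of numbers: "rx", "ry", "rz": the turn, a rotation vector about the tool's x, y, z in rad; "tx", "ty", "tz": the shift along the tool's x, y, z in m; "gripper": the opening, from -1 (shut) to 1 (fully open), so that 0 is half open. In form: [{"rx": .., "ry": .., "rz": .., "tx": .., "ty": .., "tz": .., "gripper": ..}, ...]. A call has exactly 8 rows; each row shifts and turns the commanded pose from where the row before left it, along the tool's axes as they then stand; what a row does not reach is not made up. A row lasts 1/8 s, in which the tool goes at most 62.5 mm and 10.7 degrees, less where a joint would pass 70% of its speed; a pose out of reach is approached as far as the arm can. A call is refused whole if a number of a shift passes 0.0625 or a number of a turn 0.188, either way. A call with a gripper value outside its range is refused whole. The fingers move at their own pace and stop on an object; the grip force is fixed at half the most. Time passes only in rows, so rows that do not move let the fingers close, or fill a call up. It gives the time, the measured TCP pose, the force and the opening at its end, in the units of the state.
- manip.get_obs(): the state, without advancing time (a new reading comes with each control period).
- manip.grab_frame(name): name is "side" or "top"; returns the picture (480x640x3 uint8, blue, green, red); there is no depth.
- manip.get_calibration(name): a dict with "fx", "fy", "cx", "cy" (pixels), "dist" ([k1, k2, p1, p2, k3] as OpenCV has them; the pictures are not rectified), "view" (4x4, takes a point from world to camera coordinates). Camera axes: x right, y up, looking along -z (the intrinsics and any distortion apply to the point x, -y, -z); pixel columns grow to the right and rows downward; lengths in m; the calibration is good to about 2 mm. A picture is of the moment at which its call begins. get_calibration takes no time and is no camera call.
- manip.finish_job(): hands the job in, once; it reports no verdict.
The state is a dict: "clock": time; "joint_pos": joint angles; "qvel": joint speeds; "joint_torque": joint torques, N m; "tool_pos": TCP position; "tcp_rot": TCP orientation; "contact_force": force on the tool from outside, world axes, zero at the start; "wrist_torque": the same for the moment, N m; "finger_gap": finger opening in m.
Only numpy, scipy, OpenCV 4.12 (cv2) and the standard library are available. Lean on these libraries where they do the work, as an engineer would, in place of code of your own. Each camera call takes 0.05 s, during which the arm holds its last target.

## Working session

There is one attempt and no reset: what is moved stays moved. The work goes in short steps, Python scripts to look and compute and a tool call to move; the robot and the scene stay as the last step left them, time stands still between calls to the robot, and variables do not carry over. Pictures are saved under pics/ and viewed, and the job is handed in when it is done.

Besides the shell and the picture viewer there is one more tool, called after "Request:" as name(argument=value, ...), one argument or row to a line, values as JSON. send_rows: Moves the arm, as the interface text tells. Its arguments: {"type":"object","properties":{"motion":{"type":"array","items":{"type":"object","properties":{"rx":{"type":"number"},"ry":{"type":"number"},"rz":{"type":"number"},"tx":{"type":"number"},"ty":{"type":"number"},"tz":{"type":"number"},"gripper":{"type":"number"}}}}},"required":["motion"]}

```bash
mkdir -p pics; ls; python3 - <<'E'
from station import manip
import cv2,numpy as np
np.set_printoptions(precision=4,suppress=True)
for n in("side","top"):
    cv2.imwrite(f"pics/{n}0.png",manip.grab_frame(n)); c=manip.get_calibration(n); print(n,c)
o=manip.get_obs()
for k,v in o.items(): print(k,np.array(v))
E
```

```text
pics
side {'fx': 624.9824824347272, 'fy': 624.9824824347272, 'cx': 324.1178581788977, 'cy': 240.198427323636, 'dist': array([-0.0672,  0.    ,  0.    ,  0.    ,  0.    ]), 'view': array([[-0.9955, -0.0941,  0.0106,  0.5338],
       [ 0.0698, -0.6532,  0.754 , -0.1197],
       [-0.064 ,  0.7513,  0.6568, -1.1247],
       [ 0.    ,  0.    ,  0.    ,  1.    ]])}
top {'fx': 504.5157571686698, 'fy': 504.5157571686698, 'cx': 314.3082097967454, 'cy': 247.45157876190862, 'dist': array([0.002, 0.   , 0.   , 0.   , 0.   ]), 'view': array([[ 0.0163, -0.9994, -0.0315, -0.0443],
       [ 0.9853,  0.0107,  0.1704, -0.5637],
       [-0.17  , -0.0338,  0.9849, -0.9401],
       [ 0.    ,  0.    ,  0.    ,  1.    ]])}
clock 0.1
joint_pos [ 1.1586  0.3536  1.6341  0.      1.1552 -0.0024]
qvel [-0.0007 -0.0008 -0.002   0.0006  0.0004 -0.0005]
joint_torque [ -0.0004 -60.6351 -34.282   -0.       0.004    0.    ]
tool_pos [0.2489 0.5728 0.2306]
tcp_rot [[-0.9172  0.3984 -0.0005]
 [ 0.3984  0.9172 -0.0012]
 [ 0.     -0.0013 -1.    ]]
contact_force [ 0.001   0.5472 -0.8052]
wrist_torque [0.0549 0.0127 0.0385]
finger_gap 0.08513302568426877
```

View pics/side0.png

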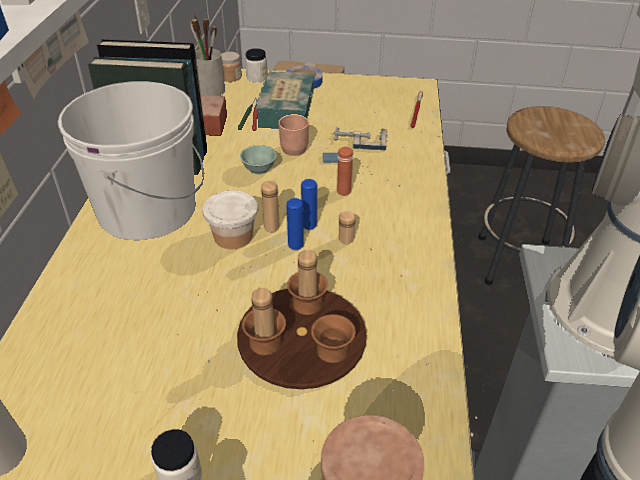

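View pics/top0.png

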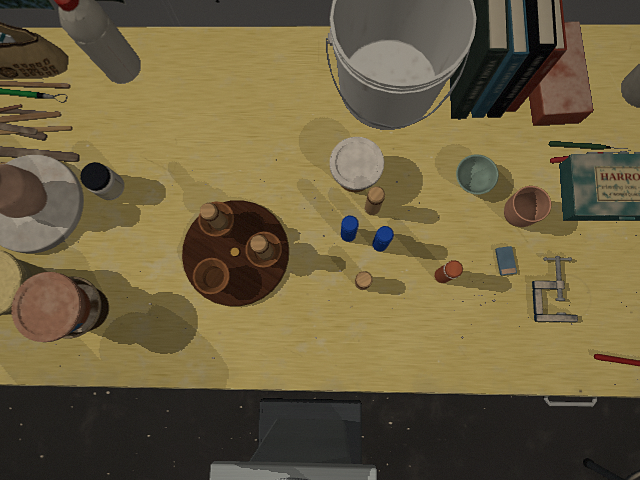

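Side view: the long pale post is at about (270,207). The tub is at (231,220), the blue posts at (309,203) and (295,224), the short post at (347,227), the clay post at (345,170) and the empty cup at (333,338). Top view: the long post is at (375,200) and the empty cup at (210,276). I'll zoom in for accurate pixels.

```bash
python3 - <<'E'
import cv2,numpy as np
s=cv2.imread("pics/side0.png");t=cv2.imread("pics/top0.png")
def z(im,x,y,w,h,f,n):
    cv2.imwrite(n,cv2.resize(im[y:y+h,x:x+w],None,fx=f,fy=f,interpolation=cv2.INTER_CUBIC))
z(s,200,140,200,150,4,"pics/s_z1.png");z(t,320,130,160,120,5,"pics/t_z1.png")
z(s,225,240,160,150,4,"pics/s_z2.png");z(t,170,190,140,120,5,"pics/t_z2.png")
E
```

```text
(no output)
```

View pics/s_z1.png

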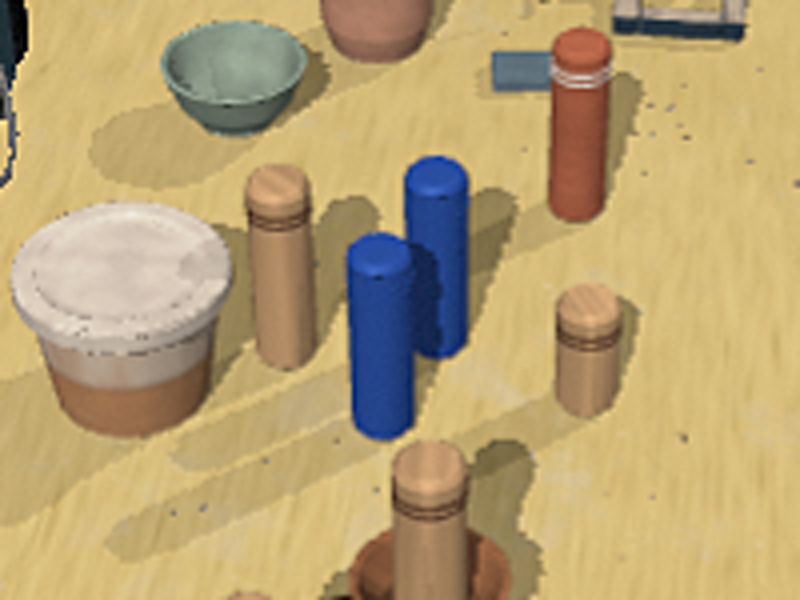

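View pics/t_z1.png

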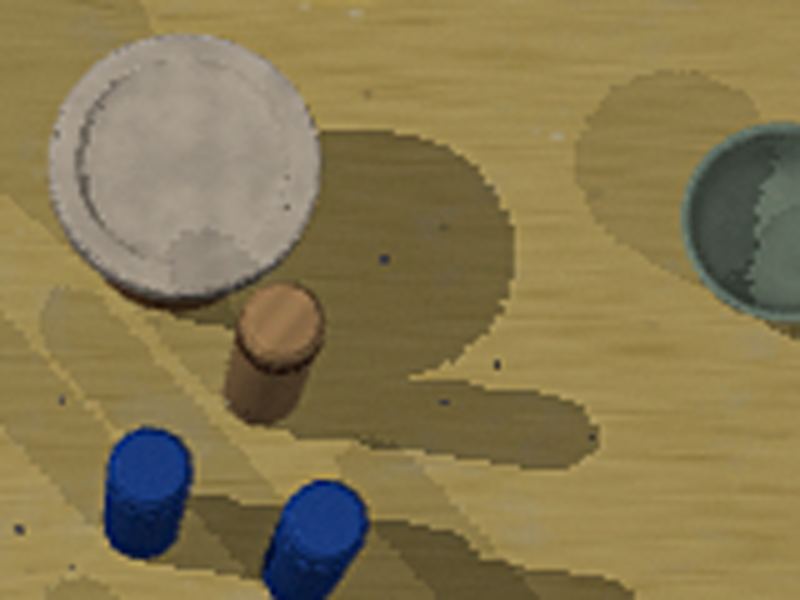

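View pics/s_z2.png

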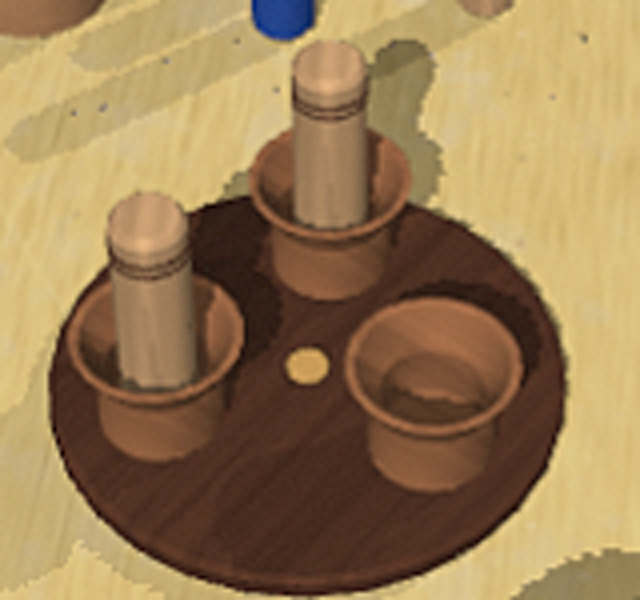

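View pics/t_z2.png

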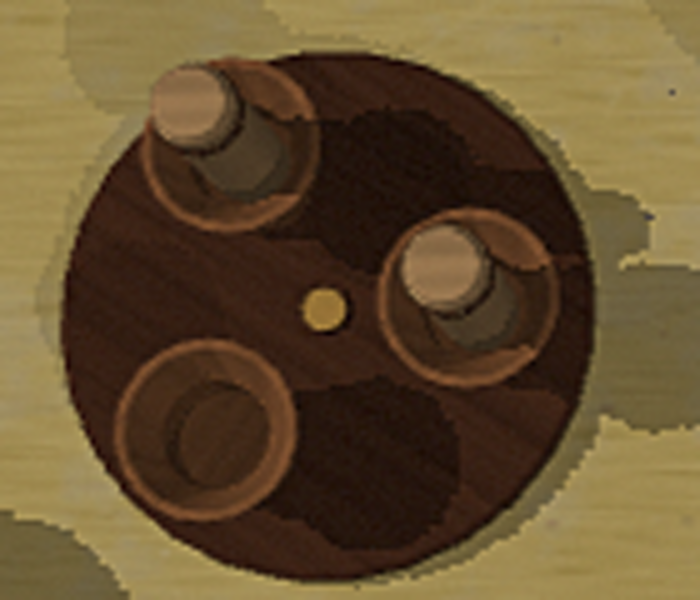

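```bash
cat > h.py <<'E'
import cv2,numpy as np
from station import manip
np.set_printoptions(precision=4,suppress=True)
C={n:manip.get_calibration(n) for n in("side","top")}
def ray(n,px):
    c=C[n];K=np.array([[c['fx'],0,c['cx']],[0,c['fy'],c['cy']],[0,0,1]])
    u=cv2.undistortPoints(np.array([[px]],float),K,c['dist'])[0,0]
    R=c['view'][:3,:3];t=c['view'][:3,3]
    return -R.T@t, R.T@np.array([u[0],-u[1],-1.])
def plane(n,px,z):
    o,d=ray(n,px); return o+d*(z-o[2])/d[2]
def tri(a,b):
    A=[];B=[]
    o1,d1=ray("side",a);o2,d2=ray("top",b)
    s=np.linalg.lstsq(np.c_[d1,-d2],o2-o1,rcond=None)[0]
    p,q=o1+s[0]*d1,o2+s[1]*d2
    return (p+q)/2,np.linalg.norm(p-q)
def proj(n,P):
    c=C[n];K=np.array([[c['fx'],0,c['cx']],[0,c['fy'],c['cy']],[0,0,1]])
    p=c['view'][:3,:3]@np.array(P,float)+c['view'][:3,3]
    return cv2.projectPoints(np.array([[p[0],-p[1],-p[2]]]),np.zeros(3),np.zeros(3),K,c['dist'])[0].ravel()
E
python3 - <<'E'
from h import *
def zz(x0,y0,f): return lambda p:((p[0]+.5)/f-.5+x0,(p[1]+.5)/f-.5+y0)
s1=zz(200,140,4);t1=zz(320,130,5);s2=zz(225,240,4);t2=zz(170,190,5)
L=[("long top",s1((278,183)),t1((282,322)),.110),
("blueA",s1((437,176)),t1((325,517)),.110),("blueB",s1((381,254)),t1((151,467)),.110),
("tub lid",s1((122,270)),t1((187,165)),None),
("cup rim",s2((433,366)),t2((206,430)),.062),
("fixA",s2((330,65)),t2((444,265)),.130),("fixB",s2((148,220)),t2((191,105)),.130),
("dot",s2((307,366)),t2((325,310)),.012),("rimA",s2((330,186)),t2((469,297)),.062),("rimB",s2((157,340)),t2((232,145)),.062),
("short",s1((589,303)),None,.065),("clay",s1((582,46)),None,.110),("shortT",None,(364,279),.065),("clayT",None,(454,268),.110)]
R={}
for n,a,b,z in L:
    if a is None or b is None:
        print(n,plane("side",a,z) if a else plane("top",b,z));continue
    P,e=tri(a,b)
    print(n,"tri",P,"gap %.4f"%e, (plane("side",a,z)[:2],plane("top",b,z)[:2]) if z else "")
E
```

```text
long top tri [ 0.6578 -0.1522  0.1066] gap 0.0023 (array([ 0.658, -0.148]), array([ 0.6556, -0.1519]))
blueA tri [ 0.5829 -0.1677  0.1058] gap 0.0004 (array([ 0.5824, -0.162 ]), array([ 0.5818, -0.1673]))
blueB tri [ 0.6016 -0.1037  0.1052] gap 0.0012 (array([ 0.6013, -0.0978]), array([ 0.6   , -0.1035]))
tub lid tri [ 0.7305 -0.1184  0.0733] gap 0.0022 
cup rim tri [0.5063 0.1618 0.0591] gap 0.0024 (array([0.5073, 0.1641]), array([0.5047, 0.1611]))
fixA tri [0.5592 0.062  0.1262] gap 0.0013 (array([0.5593, 0.066 ]), array([0.5579, 0.0615]))
fixB tri [0.6184 0.1574 0.1261] gap 0.0022 (array([0.6187, 0.1608]), array([0.6163, 0.1564]))
dot tri [0.5616 0.1269 0.0119] gap 0.0029 (array([0.563 , 0.1267]), array([0.5601, 0.1269]))
rimA tri [0.5596 0.0622 0.0556] gap 0.0015 (array([0.5596, 0.0684]), array([0.5577, 0.0613]))
rimB tri [0.619  0.1578 0.0569] gap 0.0014 (array([0.6187, 0.162 ]), array([0.6171, 0.1566]))
short [ 0.5047 -0.1279  0.065 ]
clay [ 0.5203 -0.2846  0.11  ]
shortT [ 0.5016 -0.1325  0.065 ]
clayT [ 0.5187 -0.2914  0.11  ]
```

```bash
python3 - <<'E'
from h import *
print("pink",tri((372,462),(50,305)))
print("dark cap",tri((174,448),(96,177)))
print("tub lid edge r", np.linalg.norm(plane("top",(320+320/5,130+165/5),.078)-plane("top",(320+50/5,130+165/5),.078))/2)
for P in [(.249,.573,.231),(.249,.573,0),(.35,.45,0)]: print(P,proj("top",P),proj("side",P))
E
```

```text
pink (array([0.44  , 0.4277, 0.1361]), np.float64(0.0008229061299248973))
dark cap (array([0.6988, 0.3985, 0.0716]), np.float64(0.0027859055269457925))
tub lid edge r 0.05247449997733371
(0.249, 0.573, 0.231) [-90.4012 425.5576] [578.2048 567.9686]
(0.249, 0.573, 0) [  5.3612 404.8773] [520.6246 643.9224]
(0.35, 0.45, 0) [ 71.4041 353.9468] [432.6332 535.5421]
```

Request:
send_rows(
  motion=[
    {"rz":-0.137,"tz":-0.01,"gripper":1},
    {"rz":-0.137,"tz":-0.01,"gripper":1},
    {"rz":-0.136,"gripper":1},
    {"tx":-0.024,"ty":-0.044,"gripper":1},
    {"tx":-0.024,"ty":-0.044,"gripper":1},
    {"tx":-0.024,"ty":-0.044,"gripper":1},
    {"tx":-0.024,"ty":-0.044,"gripper":1},
    {"tx":-0.024,"ty":-0.044,"gripper":1},
  ],
)

```text
schema error: expected keys rx, ry, rz, tx, ty, tz, gripper
```

Request:
send_rows(
  motion=[
    {"tx":-0.026,"ty":-0.046,"gripper":1},
    {"tx":-0.026,"ty":-0.046,"gripper":1},
    {"tx":-0.026,"ty":-0.046,"gripper":1},
    {"tx":-0.026,"ty":-0.046,"gripper":1},
    {"tx":-0.026,"ty":-0.046,"gripper":1},
    {"tx":-0.026,"ty":-0.046,"gripper":1},
    {"tx":-0.026,"ty":-0.046,"gripper":1},
    {"tx":-0.026,"ty":-0.046,"gripper":1},
  ],
)

```text
schema error: expected keys rx, ry, rz, tx, ty, tz, gripper
```

All seven keys are required in every row, so I'll resend.

Request:
send_rows(
  motion=[
    {"rx":0,"ry":0,"rz":-0.137,"tx":0,"ty":0,"tz":-0.01,"gripper":1},
    {"rx":0,"ry":0,"rz":-0.137,"tx":0,"ty":0,"tz":-0.01,"gripper":1},
    {"rx":0,"ry":0,"rz":-0.136,"tx":0,"ty":0,"tz":0,"gripper":1},
    {"rx":0,"ry":0,"rz":0,"tx":-0.024,"ty":-0.044,"tz":0,"gripper":1},
    {"rx":0,"ry":0,"rz":0,"tx":-0.024,"ty":-0.044,"tz":0,"gripper":1},
    {"rx":0,"ry":0,"rz":0,"tx":-0.024,"ty":-0.044,"tz":0,"gripper":1},
    {"rx":0,"ry":0,"rz":0,"tx":-0.024,"ty":-0.044,"tz":0,"gripper":1},
    {"rx":0,"ry":0,"rz":0,"tx":-0.024,"ty":-0.044,"tz":0,"gripper":1},
  ],
)

```text
clock: 1.1
tool_pos: [0.3695, 0.3517, 0.2511]
tcp_rot: [[-1.0, -0.0, -0.0], [-0.0, 1.0, -0.0], [0.0, -0.0, -1.0]]
contact_force: [1.0, -0.5, 0.1]
finger_gap: 0.0854
```

Request:
send_rows(
  motion=[
    {"rx":0,"ry":0,"rz":0,"tx":-0.029,"ty":-0.05,"tz":0,"gripper":1},
    {"rx":0,"ry":0,"rz":0,"tx":-0.029,"ty":-0.05,"tz":0,"gripper":1},
    {"rx":0,"ry":0,"rz":0,"tx":-0.029,"ty":-0.05,"tz":0,"gripper":1},
    {"rx":0,"ry":0,"rz":0,"tx":-0.029,"ty":-0.05,"tz":0,"gripper":1},
    {"rx":0,"ry":0,"rz":0,"tx":-0.029,"ty":-0.05,"tz":0,"gripper":1},
    {"rx":0,"ry":0,"rz":0,"tx":-0.029,"ty":-0.05,"tz":0,"gripper":1},
    {"rx":0,"ry":0,"rz":0,"tx":-0.029,"ty":-0.05,"tz":0,"gripper":1},
    {"rx":0,"ry":0,"rz":0,"tx":-0.029,"ty":-0.05,"tz":0,"gripper":1},
  ],
)

```text
clock: 2.1
tool_pos: [0.6017, -0.0485, 0.251]
tcp_rot: [[-1.0, 0.0, -0.0], [0.0, 1.0, 0.0], [0.0, 0.0, -1.0]]
contact_force: [0.6, 1.7, -0.3]
finger_gap: 0.0856
```

Next I move to (0.657, -0.150) and come down to z of about 0.16, then check.

Request:
send_rows(
  motion=[
    {"rx":0,"ry":0,"rz":0,"tx":-0.0185,"ty":-0.034,"tz":0,"gripper":1},
    {"rx":0,"ry":0,"rz":0,"tx":-0.0185,"ty":-0.034,"tz":0,"gripper":1},
    {"rx":0,"ry":0,"rz":0,"tx":-0.0185,"ty":-0.034,"tz":0,"gripper":1},
    {"rx":0,"ry":0,"rz":0,"tx":0,"ty":0,"tz":0.03,"gripper":1},
    {"rx":0,"ry":0,"rz":0,"tx":0,"ty":0,"tz":0.03,"gripper":1},
    {"rx":0,"ry":0,"rz":0,"tx":0,"ty":0,"tz":0.03,"gripper":1},
    {"rx":0,"ry":0,"rz":0,"tx":0,"ty":0,"tz":0,"gripper":1},
    {"rx":0,"ry":0,"rz":0,"tx":0,"ty":0,"tz":0,"gripper":1},
  ],
)

```text
clock: 3.1
tool_pos: [0.6572, -0.1488, 0.1622]
tcp_rot: [[-1.0, -0.0, 0.001], [-0.0, 1.0, -0.0], [-0.001, -0.0, -1.0]]
contact_force: [-0.6, -0.1, 0.6]
finger_gap: 0.0852
```

```bash
python3 - <<'E'
from h import *
s=manip.grab_frame("side");t=manip.grab_frame("top")
z=lambda im,x,y:cv2.resize(im[y:y+150,x:x+130],None,fx=3,fy=3,interpolation=cv2.INTER_CUBIC)
cv2.imwrite("pics/hov.png",np.hstack([z(s,210,110),z(t,320,110)]))
o=manip.get_obs();print(o['tool_pos'],proj("side",o['tool_pos']),proj("top",o['tool_pos']))
E
```

```text
[ 0.6576 -0.1488  0.1629] [268.1199 162.2954] [376.9266 184.6129]
```

View pics/hov.png

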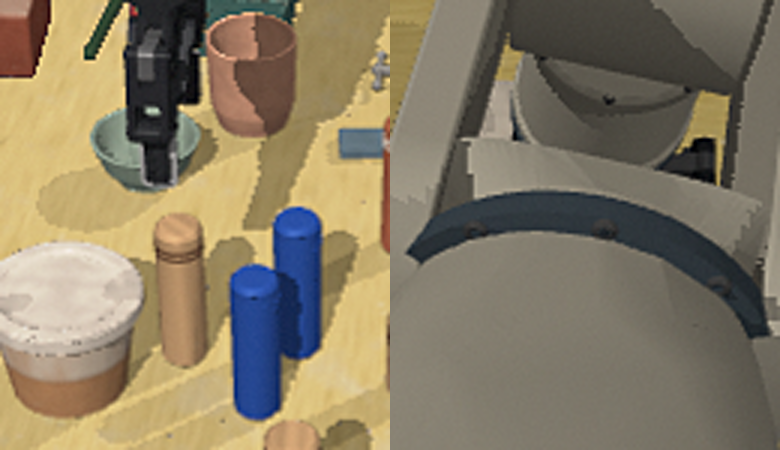

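The side view shows the jaws straddling the post axis at about (268,162); the top view is blocked by the arm. I'll descend with a small correction.

Request:
send_rows(
  motion=[
    {"rx":0,"ry":0,"rz":0,"tx":0.0015,"ty":-0.001,"tz":0.0,"gripper":1},
    {"rx":0,"ry":0,"rz":0,"tx":0,"ty":0,"tz":0.02,"gripper":1},
    {"rx":0,"ry":0,"rz":0,"tx":0,"ty":0,"tz":0.02,"gripper":1},
    {"rx":0,"ry":0,"rz":0,"tx":0,"ty":0,"tz":0.02,"gripper":1},
    {"rx":0,"ry":0,"rz":0,"tx":0,"ty":0,"tz":0.02,"gripper":1},
    {"rx":0,"ry":0,"rz":0,"tx":0,"ty":0,"tz":0.014,"gripper":1},
    {"rx":0,"ry":0,"rz":0,"tx":0,"ty":0,"tz":0,"gripper":1},
    {"rx":0,"ry":0,"rz":0,"tx":0,"ty":0,"tz":0,"gripper":1},
  ],
)

```text
clock: 4.2
tool_pos: [0.6556, -0.1498, 0.0678]
tcp_rot: [[-1.0, -0.0, 0.001], [-0.0, 1.0, -0.0], [-0.001, -0.0, -1.0]]
contact_force: [0.2, -0.0, -0.2]
finger_gap: 0.0857
```

```bash
python3 - <<'E'
from h import *
s=manip.grab_frame("side")
cv2.imwrite("pics/low.png",cv2.resize(s[110:260,190:350],None,fx=4,fy=4,interpolation=cv2.INTER_CUBIC))
o=manip.get_obs();print(o['tool_pos'],o['contact_force'])
E
```

```text
[ 0.6558 -0.1498  0.0681] [-0.2569 -0.0263 -0.414 ]
```

View pics/low.png

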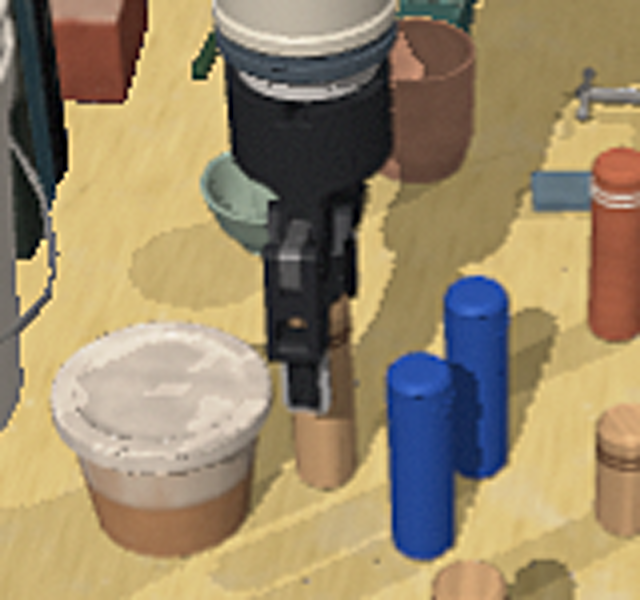

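The front finger tip is at about (267,212) and the post axis at about (271,212). Allowing for perspective, the tool is 2 mm too far in +x, so I'll correct that, close and wait.

Request:
send_rows(
  motion=[
    {"rx":0,"ry":0,"rz":0,"tx":0.002,"ty":0,"tz":0,"gripper":1},
    {"rx":0,"ry":0,"rz":0,"tx":0,"ty":0,"tz":0,"gripper":0.2},
    {"rx":0,"ry":0,"rz":0,"tx":0,"ty":0,"tz":0,"gripper":0},
    {"rx":0,"ry":0,"rz":0,"tx":0,"ty":0,"tz":0,"gripper":-0.1},
    {"rx":0,"ry":0,"rz":0,"tx":0,"ty":0,"tz":0,"gripper":-0.2},
    {"rx":0,"ry":0,"rz":0,"tx":0,"ty":0,"tz":0,"gripper":-1},
    {"rx":0,"ry":0,"rz":0,"tx":0,"ty":0,"tz":0,"gripper":-1},
    {"rx":0,"ry":0,"rz":0,"tx":0,"ty":0,"tz":0,"gripper":-1},
  ],
)

```text
clock: 5.25
tool_pos: [0.6532, -0.1496, 0.0674]
tcp_rot: [[-1.0, -0.0, 0.0], [-0.0, 1.0, 0.0], [-0.0, 0.0, -1.0]]
contact_force: [0.8, 0.7, 1.4]
finger_gap: 0.0305
```

Request:
send_rows(
  motion=[
    {"rx":0,"ry":0,"rz":0,"tx":0,"ty":0,"tz":-0.005,"gripper":-1},
    {"rx":0,"ry":0,"rz":0,"tx":0,"ty":0,"tz":-0.015,"gripper":-1},
    {"rx":0,"ry":0,"rz":0,"tx":0,"ty":0,"tz":-0.03,"gripper":-1},
    {"rx":0,"ry":0,"rz":0,"tx":0,"ty":0,"tz":-0.03,"gripper":-1},
    {"rx":0,"ry":0,"rz":0,"tx":0,"ty":0,"tz":-0.03,"gripper":-1},
    {"rx":0,"ry":0,"rz":0,"tx":0,"ty":0,"tz":-0.03,"gripper":-1},
    {"rx":0,"ry":0,"rz":0,"tx":0,"ty":0,"tz":-0.03,"gripper":-1},
    {"rx":0,"ry":0,"rz":0,"tx":0,"ty":0,"tz":0,"gripper":-1},
  ],
)

```text
clock: 6.25
tool_pos: [0.6547, -0.15, 0.2411]
tcp_rot: [[-1.0, -0.0, 0.006], [-0.0, 1.0, -0.001], [-0.006, -0.001, -1.0]]
contact_force: [0.5, -0.5, -0.3]
finger_gap: 0.0306
```

```bash
python3 - <<'E'
from h import *
s=manip.grab_frame("side")
cv2.imwrite("pics/lift.png",cv2.resize(s[60:260,190:400],None,fx=3,fy=3,interpolation=cv2.INTER_CUBIC))
o=manip.get_obs();print(o['tool_pos'],o['contact_force'],o['finger_gap'])
E
```

```text
[ 0.6537 -0.1498  0.239 ] [-0.523   0.5424 -1.1944] 0.030474730767378503
```

View pics/lift.png

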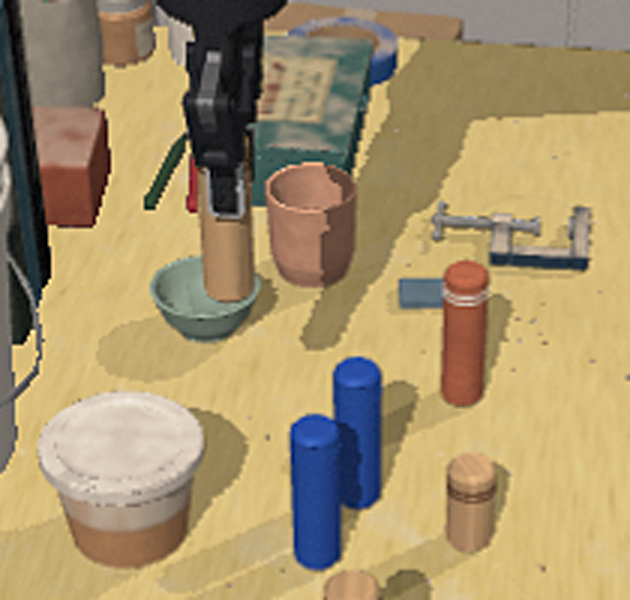

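The post is held upright, with its foot at (265,158) in the full picture. Moving over the cup.

Request:
send_rows(
  motion=[
    {"rx":0,"ry":0,"rz":0,"tx":0.011,"ty":0.0225,"tz":0,"gripper":-1},
    {"rx":0,"ry":0,"rz":0,"tx":0.022,"ty":0.045,"tz":0,"gripper":-1},
    {"rx":0,"ry":0,"rz":0,"tx":0.024,"ty":0.05,"tz":0,"gripper":-1},
    {"rx":0,"ry":0,"rz":0,"tx":0.024,"ty":0.05,"tz":0,"gripper":-1},
    {"rx":0,"ry":0,"rz":0,"tx":0.024,"ty":0.05,"tz":0,"gripper":-1},
    {"rx":0,"ry":0,"rz":0,"tx":0.024,"ty":0.05,"tz":0,"gripper":-1},
    {"rx":0,"ry":0,"rz":0,"tx":0.014,"ty":0.03,"tz":0,"gripper":-1},
    {"rx":0,"ry":0,"rz":0,"tx":0.008,"ty":0.015,"tz":0,"gripper":-1},
  ],
)

```text
clock: 7.3
tool_pos: [0.4999, 0.1644, 0.2364]
tcp_rot: [[-1.0, -0.002, -0.002], [-0.002, 1.0, -0.0], [0.002, -0.0, -1.0]]
contact_force: [-0.9, -0.3, -0.3]
finger_gap: 0.0306
```

Request:
send_rows(
  motion=[
    {"rx":0,"ry":0,"rz":0,"tx":0,"ty":0,"tz":0.02,"gripper":-1},
    {"rx":0,"ry":0,"rz":0,"tx":0,"ty":0,"tz":0.03,"gripper":-1},
    {"rx":0,"ry":0,"rz":0,"tx":0,"ty":0,"tz":0.02,"gripper":-1},
    {"rx":0,"ry":0,"rz":0,"tx":0,"ty":0,"tz":0.015,"gripper":-1},
    {"rx":0,"ry":0,"rz":0,"tx":0,"ty":0,"tz":0,"gripper":-1},
    {"rx":0,"ry":0,"rz":0,"tx":0,"ty":0,"tz":0,"gripper":-1},
    {"rx":0,"ry":0,"rz":0,"tx":0,"ty":0,"tz":0,"gripper":-1},
    {"rx":0,"ry":0,"rz":0,"tx":0,"ty":0,"tz":0,"gripper":-1},
  ],
)

```text
clock: 8.3
tool_pos: [0.5024, 0.1629, 0.1529]
tcp_rot: [[-1.0, -0.0, 0.001], [-0.0, 1.0, 0.0], [-0.001, 0.0, -1.0]]
contact_force: [-0.2, 0.7, -1.5]
finger_gap: 0.0303
```

```bash
python3 - <<'E'
from h import *
s=manip.grab_frame("side");t=manip.grab_frame("top")
z=lambda im,x,y:cv2.resize(im[y:y+190,x:x+130],None,fx=3,fy=3,interpolation=cv2.INTER_CUBIC)
cv2.imwrite("pics/cup.png",np.hstack([z(s,250,200),z(t,150,190)]))
o=manip.get_obs();p=o['tool_pos'];print(p,o['contact_force'],o['finger_gap'])
for z in (.062,.088): print(proj("side",(.506,.1625,z)))
E
```

```text
[0.5023 0.1629 0.1527] [ 0.5184 -0.0044  0.218 ] 0.030705411802455958
[333.7895 330.4283]
[334.138  319.5103]
```

View pics/cup.png

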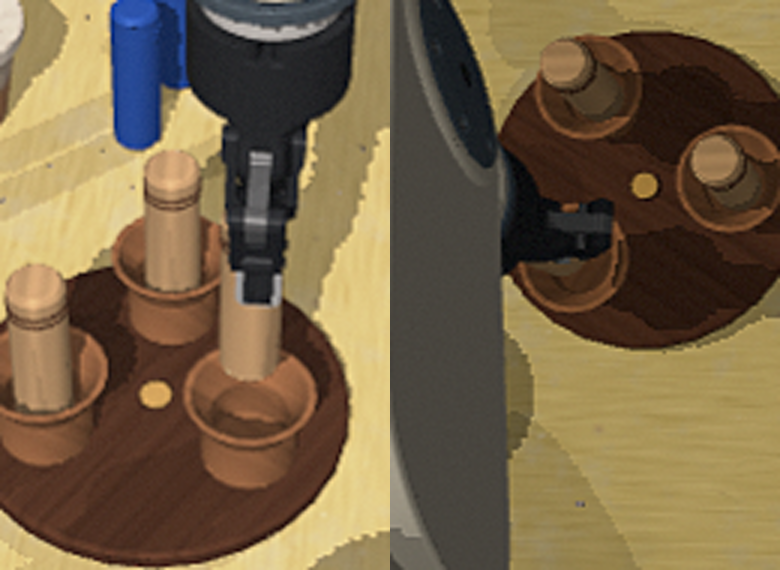

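Side view: the post foot is centred at about (333.7,321), against (334,321) predicted for the cup axis at that height, so it is aligned. The top view is mostly blocked. Descending.

Request:
send_rows(
  motion=[
    {"rx":0,"ry":0,"rz":0,"tx":0,"ty":0,"tz":0.01,"gripper":-1},
    {"rx":0,"ry":0,"rz":0,"tx":0,"ty":0,"tz":0.01,"gripper":-1},
    {"rx":0,"ry":0,"rz":0,"tx":0,"ty":0,"tz":0.01,"gripper":-1},
    {"rx":0,"ry":0,"rz":0,"tx":0,"ty":0,"tz":0.008,"gripper":-1},
    {"rx":0,"ry":0,"rz":0,"tx":0,"ty":0,"tz":0.007,"gripper":-1},
    {"rx":0,"ry":0,"rz":0,"tx":0,"ty":0,"tz":0.005,"gripper":-1},
    {"rx":0,"ry":0,"rz":0,"tx":0,"ty":0,"tz":0,"gripper":-1},
    {"rx":0,"ry":0,"rz":0,"tx":0,"ty":0,"tz":0,"gripper":-1},
  ],
)

```text
clock: 9.4
tool_pos: [0.5023, 0.1629, 0.1025]
tcp_rot: [[-1.0, -0.0, 0.0], [-0.0, 1.0, 0.0], [-0.0, 0.0, -1.0]]
contact_force: [1.4, -0.4, -0.7]
finger_gap: 0.0307
```

Free so far, with about 15 mm left. I'll continue in small steps.

Request:
send_rows(
  motion=[
    {"rx":0,"ry":0,"rz":0,"tx":0,"ty":0,"tz":0.004,"gripper":-1},
    {"rx":0,"ry":0,"rz":0,"tx":0,"ty":0,"tz":0.003,"gripper":-1},
    {"rx":0,"ry":0,"rz":0,"tx":0,"ty":0,"tz":0.003,"gripper":-1},
    {"rx":0,"ry":0,"rz":0,"tx":0,"ty":0,"tz":0.002,"gripper":-1},
    {"rx":0,"ry":0,"rz":0,"tx":0,"ty":0,"tz":0.001,"gripper":-1},
    {"rx":0,"ry":0,"rz":0,"tx":0,"ty":0,"tz":0,"gripper":-1},
    {"rx":0,"ry":0,"rz":0,"tx":0,"ty":0,"tz":0,"gripper":-1},
    {"rx":0,"ry":0,"rz":0,"tx":0,"ty":0,"tz":0,"gripper":-1},
  ],
)

```text
clock: 10.4
tool_pos: [0.5022, 0.1628, 0.0894]
tcp_rot: [[-1.0, -0.0, 0.0], [-0.0, 1.0, 0.0], [-0.0, 0.0, -1.0]]
contact_force: [0.1, 0.5, -0.4]
finger_gap: 0.0308
```

Request:
send_rows(
  motion=[
    {"rx":0,"ry":0,"rz":0,"tx":0,"ty":0,"tz":0.001,"gripper":-1},
    {"rx":0,"ry":0,"rz":0,"tx":0,"ty":0,"tz":0,"gripper":-1},
    {"rx":0,"ry":0,"rz":0,"tx":0,"ty":0,"tz":0.001,"gripper":-1},
    {"rx":0,"ry":0,"rz":0,"tx":0,"ty":0,"tz":0,"gripper":-1},
    {"rx":0,"ry":0,"rz":0,"tx":0,"ty":0,"tz":0.0005,"gripper":-1},
    {"rx":0,"ry":0,"rz":0,"tx":0,"ty":0,"tz":0,"gripper":-1},
    {"rx":0,"ry":0,"rz":0,"tx":0,"ty":0,"tz":0,"gripper":-1},
    {"rx":0,"ry":0,"rz":0,"tx":0,"ty":0,"tz":0,"gripper":-1},
  ],
)

```text
clock: 11.4
tool_pos: [0.5024, 0.1628, 0.0873]
tcp_rot: [[-1.0, -0.0, 0.001], [-0.0, 1.0, 0.0], [-0.001, 0.0, -1.0]]
contact_force: [-1.7, -1.1, 6.2]
finger_gap: 0.0308
```

The contact force is +6 N at z = 0.0873. I expected the floor at 0.0674 + 0.020 = 0.0874, so the post is on the bottom. One picture before I let go.

```bash
python3 - <<'E'
from h import *
s=manip.grab_frame("side")
cv2.imwrite("pics/seat.png",cv2.resize(s[230:400,220:390],None,fx=3.5,fy=3.5,interpolation=cv2.INTER_CUBIC))
o=manip.get_obs();print(o['tool_pos'],o['contact_force'])
E
```

```text
[0.5023 0.1628 0.0873] [-0.6782 -1.1891  5.6078]
```

View pics/seat.png

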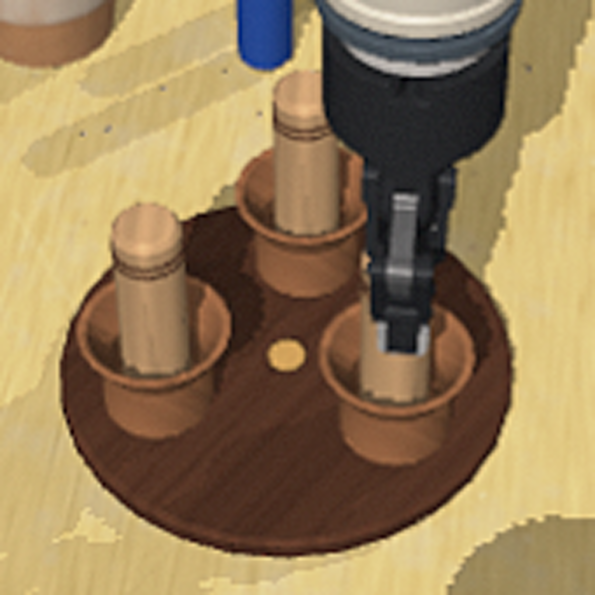

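The post sits in the cup, centred at about (333,333), at the same depth as its neighbours. I'll open gradually and then rise straight up.

Request:
send_rows(
  motion=[
    {"rx":0,"ry":0,"rz":0,"tx":0,"ty":0,"tz":0,"gripper":-0.2},
    {"rx":0,"ry":0,"rz":0,"tx":0,"ty":0,"tz":0,"gripper":-0.1},
    {"rx":0,"ry":0,"rz":0,"tx":0,"ty":0,"tz":0,"gripper":0.1},
    {"rx":0,"ry":0,"rz":0,"tx":0,"ty":0,"tz":0,"gripper":0.3},
    {"rx":0,"ry":0,"rz":0,"tx":0,"ty":0,"tz":0,"gripper":0.5},
    {"rx":0,"ry":0,"rz":0,"tx":0,"ty":0,"tz":0,"gripper":0.5},
    {"rx":0,"ry":0,"rz":0,"tx":0,"ty":0,"tz":0,"gripper":0.5},
    {"rx":0,"ry":0,"rz":0,"tx":0,"ty":0,"tz":0,"gripper":0.5},
  ],
)

```text
clock: 12.45
tool_pos: [0.5021, 0.1628, 0.0868]
tcp_rot: [[-1.0, -0.0, -0.0], [-0.0, 1.0, -0.0], [0.0, -0.0, -1.0]]
contact_force: [0.8, 0.5, 0.1]
finger_gap: 0.0639
```

Request:
send_rows(
  motion=[
    {"rx":0,"ry":0,"rz":0,"tx":0,"ty":0,"tz":-0.01,"gripper":0.5},
    {"rx":0,"ry":0,"rz":0,"tx":0,"ty":0,"tz":-0.02,"gripper":0.5},
    {"rx":0,"ry":0,"rz":0,"tx":0,"ty":0,"tz":-0.03,"gripper":0.5},
    {"rx":0,"ry":0,"rz":0,"tx":0,"ty":0,"tz":-0.03,"gripper":0.5},
    {"rx":0,"ry":0,"rz":0,"tx":0,"ty":0,"tz":-0.03,"gripper":0.5},
    {"rx":0,"ry":0,"rz":0,"tx":0,"ty":0,"tz":-0.03,"gripper":0.5},
    {"rx":0,"ry":0,"rz":0,"tx":0,"ty":0,"tz":-0.02,"gripper":0.5},
    {"rx":0,"ry":0,"rz":0,"tx":0,"ty":0,"tz":0,"gripper":0.5},
  ],
)

```text
clock: 13.45
tool_pos: [0.503, 0.1631, 0.2588]
tcp_rot: [[-1.0, -0.0, 0.004], [-0.0, 1.0, 0.001], [-0.004, 0.001, -1.0]]
contact_force: [-0.1, 0.5, -0.1]
finger_gap: 0.0643
```

Request:
send_rows(
  motion=[
    {"rx":0,"ry":0,"rz":0,"tx":0.03,"ty":0,"tz":0,"gripper":0.5},
    {"rx":0,"ry":0,"rz":0,"tx":0.03,"ty":0,"tz":0,"gripper":0.5},
    {"rx":0,"ry":0,"rz":0,"tx":0.03,"ty":0,"tz":0,"gripper":0.5},
    {"rx":0,"ry":0,"rz":0,"tx":0.03,"ty":0,"tz":0,"gripper":0.5},
    {"rx":0,"ry":0,"rz":0,"tx":0,"ty":0,"tz":0,"gripper":0.5},
    {"rx":0,"ry":0,"rz":0,"tx":0,"ty":0,"tz":0,"gripper":0.5},
    {"rx":0,"ry":0,"rz":0,"tx":0,"ty":0,"tz":0,"gripper":0.5},
    {"rx":0,"ry":0,"rz":0,"tx":0,"ty":0,"tz":0,"gripper":0.5},
  ],
)

```text
clock: 14.45
tool_pos: [0.3826, 0.1628, 0.2566]
tcp_rot: [[-1.0, 0.0, -0.0], [0.0, 1.0, -0.0], [0.0, -0.0, -1.0]]
contact_force: [-0.7, 0.3, -0.2]
finger_gap: 0.0642
```

```bash
python3 - <<'E'
from h import *
s=manip.grab_frame("side");t=manip.grab_frame("top")
cv2.imwrite("pics/end_s.png",s)
z=lambda im,x,y:cv2.resize(im[y:y+190,x:x+130],None,fx=3,fy=3,interpolation=cv2.INTER_CUBIC)
cv2.imwrite("pics/end.png",np.hstack([z(s,250,200),z(t,170,170)]))
o=manip.get_obs();print(o['clock'],o['tool_pos'],o['contact_force'])
E
```

```text
14.55 [0.3824 0.1627 0.2566] [ 0.362   0.0547 -0.5446]
```

View pics/end.png

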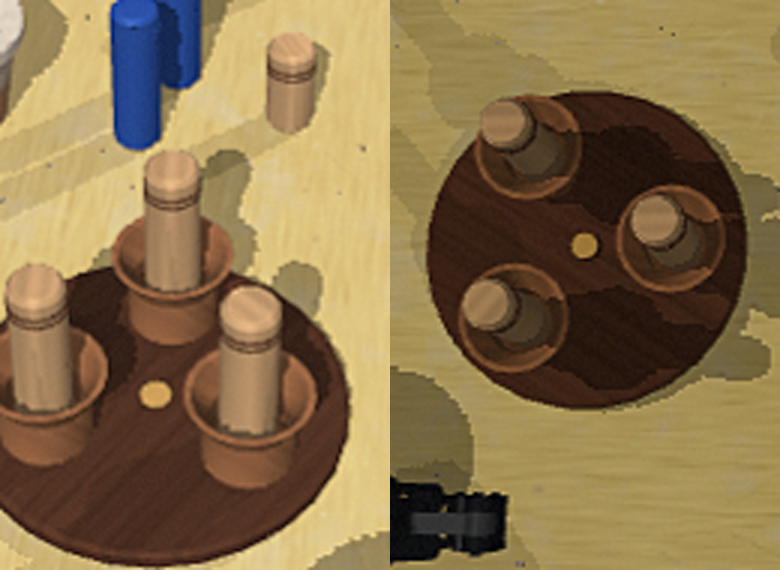

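View pics/end_s.png

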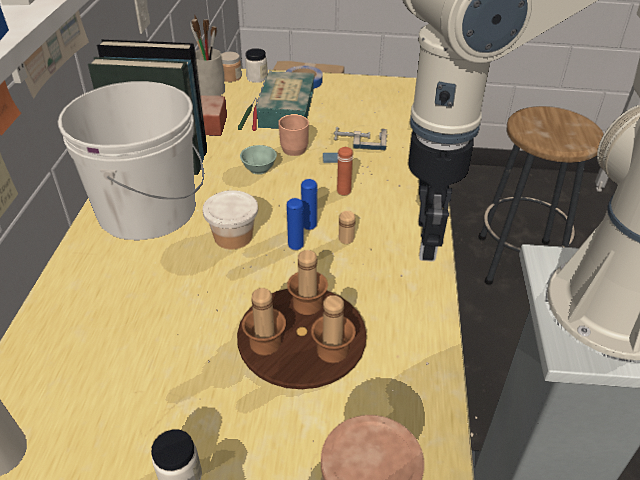

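The placed post stands upright in the third cup, with its top at (333,302) in the side view and (203,271) in the top view. It matches its two neighbours in height and tilt. The short post (347,227), clay post (345,170) and blue posts have not moved, and the gripper is clear.

```bash
python3 -c "
from station import manip
print(manip.finish_job())"
```

```text
the job is handed in; nothing more can be done
None
```

The matching long pale post now stands upright in the empty cup, right at the bottom, and the job is handed in at about 14.6 s of the 43 s allowed.

- **Seating:** The post met the cup floor at a tool height of 87.3 mm, against 87.4 mm expected, with about 6 N of contact force. Only then did I open the gripper, rise straight up and move clear.
- **Last pictures:** Both cameras show the post upright and level with its two neighbours. The short post, clay post and blue posts are where they were at the start, and the force reading had returned to noise level.
- **Disagreements:** The two cameras differed by 2–4 mm on absolute positions, so I placed by the pickup-to-cup displacement, on which they agreed to about 1 mm. The top camera was blocked by the arm during the grasp and the descent, so only the side view confirmed those. The gripper read about 30.5 mm on the 32 mm post, but the grip held throughout.

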